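# Record photo of a fruiting grow bottle

### The arm

A 6-joint arm with a two-finger parallel gripper is mounted at the origin on the work surface. World frame = base frame: x ahead of the robot, y to its left, z up, the work surface at z = 0. Lengths are in m, angles in rad, forces in N, time in s.
With the tool pointing down it reaches from about 0.4 to 0.825 m from the base axis. Payload 7 kg.
Tool frame: the origin (TCP) lies at the very end of the fingers, on their centre line; the grasp point (between the pads) lies manip.hold_point_z behind it (manip.hold_point_z is the distance from the TCP to the grasp point, in m); x points along the fingers, y is the direction in which the jaws open and shut, and the axes are right-handed (so a half turn about x gives the same grasp; the last joint's range is limited). The gripper opens to 88 mm and grips with 3 to 60 N. Pads are 19 mm wide; open, the fingers measure 130 mm over their backs; the gripper's body (78 mm by 193 mm) begins 47 mm behind the grasp point.
Start: joints at [-0.939, 0.359, 0.012, 0, -1.224, -0.288], TCP at [0.227, -0.635, 0.2] pointing down, gripper open.
Joint ranges: [-3.07, 3.07], [-1.43, 2.12], [-1.02, 1.25], [-3.03, 1.67], [-3.05, -0], [-3.03, 3.03]. Speed limits (rad/s): [2.39, 2.39, 3.01, 3.14, 3.14, 3.14].

### API

Orientations are given as a rotation vector (axis times angle).
In Python, from workcell import manip, effector, solve_ik, imaging gives the robot as it stands. Calls block until the motion is done:
- manip.goto(position, orientation): joint-space move of the TCP to a pose.
- manip.movel(position, orientation=None, feed=0.15, max_force=None): straight line of the TCP; orientation=None keeps the orientation; feed is the mean speed in m/s. With max_force (N) it stops when the force on the tool has changed by that much, and returns True; else False.
- manip.move_joints(angles): joint-space move.
- effector.command_gripper(opening, grasp_force=None): finger opening in m; grasp_force is the grip in N (None keeps the last); returns when the fingers have stopped.
- manip.hold(seconds).
- solve_ik(position, orientation): joint angles nearest the present ones, or None.
- manip.sense(): the state.
- imaging.camera(name): name is "scene" or "top" or "wrist"; returns a dict with "frame" (480x640x3 uint8, red, green, blue), "depth" (480x640 float32, m along the optical axis (not along the pixel's ray), 0 where there is no reading), "vertical_fov" (degrees; the focal length in pixels is half the picture's height over the tangent of half this angle, whatever the lens; pixels are square), "cx", "cy" (the principal point, pixels), "rvec" (rotation vector, rad) and "tvec" (3), from world to camera coordinates, as OpenCV has them; the wrist camera has in their place "hand_eye" (4x4, takes a point from camera to tool coordinates, whose origin is the TCP and whose axes are the tool frame's). Camera axes: x right, y down, z forward; pixel columns grow to the right and rows downward; lengths in m; the calibration is good to about 2 mm. The wrist camera is an equidistant fisheye: a pixel r from the principal point sees the ray r / f radians off the axis. A picture is of the moment at which its call begins: read the wrist's pose just before it.
A pose or a line that the arm cannot do raises manip.IKError and nothing moves.
- manip.job_done(): hands the job in, once; it reports no verdict.
The state is a dict: "time_s": time; "q": joint angles; "qd": joint speeds; "effort": joint torques, N m; "position": TCP position; "tool_rot": TCP orientation; "contact_force": force on the tool from outside, world axes, zero at the start; "wrist_torque": the same for the moment, N m; "opening": finger opening in m.
Only numpy, scipy, OpenCV 4.12 (cv2) and the standard library are available. Lean on these libraries where they do the work, as an engineer would, in place of code of your own. Each camera call takes 0.05 s, during which the arm holds its last target.

### The job

Take the record photo of the grown mushrooms: gently set the bottle with the full-grown mushroom cluster upright on the middle of the round stage in front of the camera and let go of it. Then press the camera's shutter button down to its halfway stop, keep it there for a good second so that the camera focuses, press it fully down to take the picture, and let the button come back up. Do not press hard on the rig, do not shoot an empty stage, and leave the other bottles and the clutter where they are.

Things in the scene. Friction and masses are not known exactly. Their poses are not given: they have to be found in the camera images.
- rig: The photo rig, fixed to the bench: aluminium base plate 120 (local x) x 340 (local y) x 12 mm; origin at the centre of its underside, z up. At local y = -90 it carries a round stage, at local y = +110 a steel column with a compact black camera whose lens looks along local -y at the stage; the lens front is 129 mm from the stage's centre.
- stage_mid (a point): Centre of the top of the round grey stage (110 mm across), 24 mm above the bench; a small dark dot marks it. Axes as the rig.
- column_foot (a point): Foot of the camera's column, on the top of the base plate (12 mm above the bench); axes as the rig. The camera above it is 116 (local x) x 52 x 72 mm. Its clamp height varies and is not reported: the camera's flat top lies 147 to 177 mm above the bench, to be seen or felt. On top, from this point: shutter button at local x -38, viewfinder hump (34 x 44, 14 high) at +12, low dial (20 across, 6 high) at +44.
- below_shutter (a point): Point 12 mm above the bench, straight below the middle of the shutter button: a steel disc 16 mm across, vertical axis, free top 14 mm above the camera's top (161 to 191 mm above the bench). It goes down 4 mm to the halfway stop (1 to 3.4 N), stays there until the push exceeds about 7.5 N, then goes 4 mm more to fully down (7.5 to 11.5 N). It springs back when let go.
- shutter_half (a joint): First stage of the shutter button, m: 0 free, 0.004 at the halfway stop (and beyond it).
- shutter_full (a joint): Second stage of the shutter button, m: 0 up to the halfway stop, 0.004 fully down.
- grown: The bottle to photograph: upright frosted grow bottle, straight wall 52 mm across up to 62 mm, mouth 44 mm across at 75 mm, with a full-grown golden oyster mushroom cluster (about 50 mm across) standing out of the mouth up to 97 mm. Loose, about 0.22 kg. Origin at the centre of its underside, z up.
- pinning: A bottle of the same make with only tiny pins (4 mm) in its open mouth, 79 mm tall. Origin as above. To be left alone.
- lidded: A bottle of the same make with a flat white lid 49 mm across, 83 mm tall. Origin as above. To be left alone.
- tape_roll: Cardboard tape roll lying flat, 84 mm across, 24 high; origin at the centre of its underside. Clutter.
- scoop: Steel spoon with a wooden handle, 170 mm long, lying along its own x. Clutter.
- spawn_jar: Straw-coloured jar with a steel cap, 68 mm across, 95 high; origin at the centre of its underside. Clutter.
- alcohol: White bottle 64 mm across, 170 high; origin at the centre of its underside. Clutter.
- brush: Hand brush 180 mm long lying along its own x. Clutter.

How it is judged:
By the outcome, as a careful person would: the job done as asked, in the order asked, and still so for the second after the job is handed in, with the robot touching nothing.
It also fails if it takes over 54 s, if anything falls off the work surface, if the arm or the gripper's body presses on something with over 40 N, if the wrist force passes 120 N, or if a joint passes its speed limit or range.

## Working session

There is one attempt and no reset: what is moved stays moved. The work goes in short steps, each a Python script; the robot and the scene stay as the last script left them, time stands still between calls to the robot, and variables do not carry over. Pictures are saved under pics/ and viewed, and the job is handed in when it is done.

```bash
mkdir -p pics; ls; python3 - <<'E'
from workcell import manip, effector, imaging
import cv2,numpy as np
print(manip.hold_point_z); s=manip.sense(); print({k:np.round(v,3) for k,v in s.items()})
for n in ("scene","top","wrist"):
    c=imaging.camera(n); cv2.imwrite(f"pics/{n}0.png",c["frame"][:,:,::-1]); np.savez(f"pics/{n}0.npz",**c)
    print(n,{k:v for k,v in c.items() if k not in("frame","depth")})
E
```

```text
pics
0.0188
{'time_s': np.float64(0.0), 'q': array([-0.939,  0.359,  0.011, -0.   , -1.224, -0.288]), 'qd': array([-0.   , -0.   , -0.001, -0.001,  0.002, -0.   ]), 'effort': array([ 2.0000e-03, -5.8272e+01,  2.9305e+01,  6.9970e+00,  7.0000e-03,
       -0.0000e+00]), 'position': array([ 0.227, -0.635,  0.199]), 'tool_rot': array([-0.268,  1.554,  0.271]), 'contact_force': array([ 1.103,  0.652, -1.016]), 'wrist_torque': array([-0.01 , -0.043, -0.006]), 'opening': np.float64(0.088)}
scene {'vertical_fov': 47.52424247412491, 'cx': 313.09442882440874, 'cy': 242.35005017896768, 'rvec': array([ 2.14678813,  1.13444425, -0.43626574]), 'tvec': array([-0.26055294, -0.26422967,  1.38987017])}
top {'vertical_fov': 52.4942108823956, 'cx': 322.36415062278155, 'cy': 240.34782317235184, 'rvec': array([ 2.16158655, -2.16398192,  0.12358348]), 'tvec': array([-0.03555694,  0.53373525,  0.94339448])}
wrist {'vertical_fov': 65.70646984690485, 'cx': 319.26504200261724, 'cy': 243.23542112786185, 'hand_eye': array([[ 1.98357458e-04, -3.06503882e-01,  9.51869388e-01,
        -1.84061035e-01],
       [ 9.99999481e-01, -8.90620850e-04, -4.95168884e-04,
         1.69658269e-03],
       [ 9.99525908e-04,  9.51868992e-01,  3.06503546e-01,
        -8.43166967e-02],
       [ 0.00000000e+00,  0.00000000e+00,  0.00000000e+00,
         1.00000000e+00]])}
```

View pics/scene0.png

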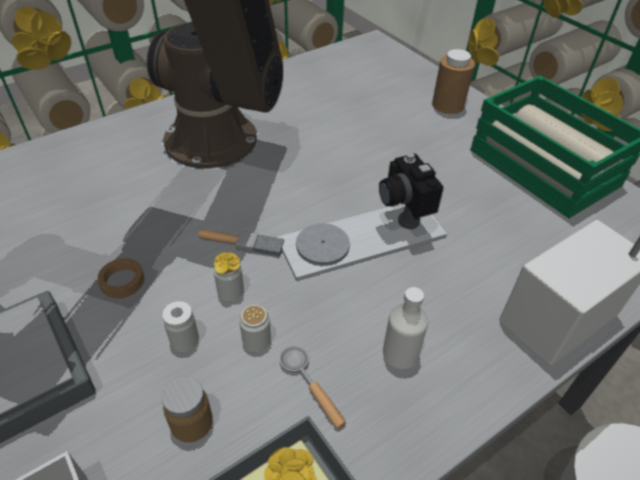

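View pics/top0.png

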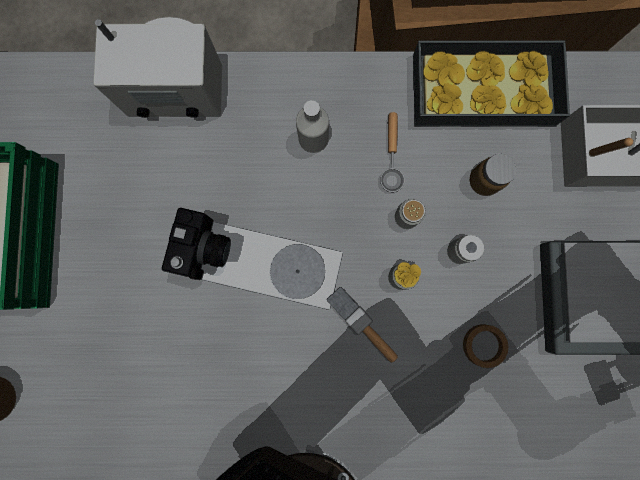

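View pics/wrist0.png

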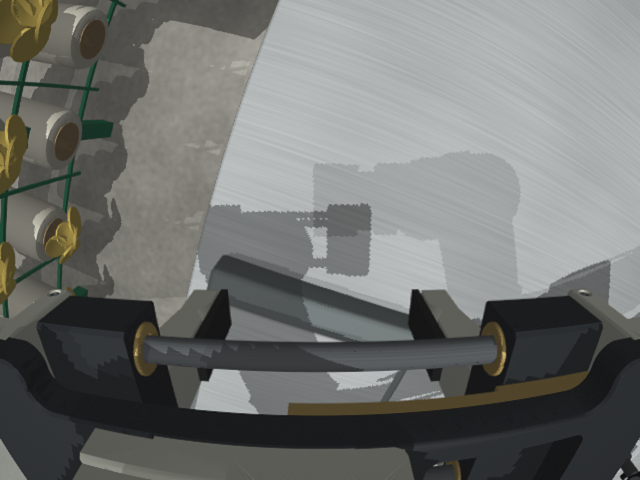

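The scene and top views show the grown bottle at top (406,274) and the stage dot at about (297,271). The shutter button is at about (177,262). The brush lies close to the stage side. Next I'll enlarge these areas.

```bash
python3 - <<'E'
import cv2,numpy as np
f=cv2.imread("pics/top0.png")
cv2.imwrite("pics/t_a.png",cv2.resize(f[200:320,150:310],None,fx=5,fy=5,interpolation=cv2.INTER_CUBIC))
cv2.imwrite("pics/t_b.png",cv2.resize(f[190:350,290:500],None,fx=3.75,fy=3.75,interpolation=cv2.INTER_CUBIC))
E
cat > h.py <<'E'
import numpy as np,cv2
from scipy.spatial.transform import Rotation as R
def load(n): return dict(np.load(n))
def f(c): return 240/np.tan(np.radians(float(c["vertical_fov"]))/2)
def ray(c,u,v):
    Rm=R.from_rotvec(c["rvec"]).as_matrix(); t=c["tvec"]; o=-Rm.T@t
    d=Rm.T@np.array([(u-c["cx"])/f(c),(v-c["cy"])/f(c),1]); return o,d
def atz(c,u,v,z):
    o,d=ray(c,u,v); return o+d*(z-o[2])/d[2]
def bydepth(c,u,v):
    o,d=ray(c,u,v); return o+d*c["depth"][int(round(v)),int(round(u))]
def cloud(c):
    vv,uu=np.mgrid[:480,:640]; Rm=R.from_rotvec(c["rvec"]).as_matrix(); z=c["depth"]
    p=np.stack([(uu-c["cx"])/f(c)*z,(vv-c["cy"])/f(c)*z,z],-1)
    return (p-c["tvec"])@Rm
E
python3 - <<'E'
from h import *
np.set_printoptions(precision=4,suppress=True)
c=load("pics/top0.npz")
print("cam",ray(c,320,240)[0])
for n,u,v in [("dot",297,271),("grown",406,274),("pin",412,211),("lid",468,249),("btn",177,262),("brush",350,315),("platecorner",343,252),("pc2",330,309),("table",260,350)]: print(n,bydepth(c,u,v))
P=cloud(c)
m=(P[...,2]>.13)&(c["depth"]>0); m[:,:150]=0; m[:,240:]=0
q=P[m];print(len(q),q.min(0),q.max(0)); print(np.histogram(q[:,2],bins=np.arange(.13,.22,.004)))
E
```

```text
cam [ 0.4229 -0.0359  0.998 ]
dot [0.4728 0.0147 0.0235]
grown [ 0.4634 -0.1912  0.0941]
pin [ 0.5855 -0.2088  0.0734]
lid [ 0.5109 -0.311   0.0833]
btn [0.4813 0.2134 0.1639]
brush [ 0.3853 -0.0912  0.0156]
platecorner [ 0.5132 -0.0787 -0.0022]
pc2 [ 0.3968 -0.0515 -0.0005]
table [ 0.3152  0.0896 -0.0003]
7009 [0.1323 0.0829 0.13  ] [0.9195 0.2836 0.2714]
(array([ 218,  266,  399,  384,  636,  756,  689, 2742,  542,  137,   19,
          6,   13,   14,   12,    8,   11,   12,   11,   10,   10,   11]), array([0.13 , 0.134, 0.138, 0.142, 0.146, 0.15 , 0.154, 0.158, 0.162,
       0.166, 0.17 , 0.174, 0.178, 0.182, 0.186, 0.19 , 0.194, 0.198,
       0.202, 0.206, 0.21 , 0.214, 0.218]))
```

View pics/t_a.png

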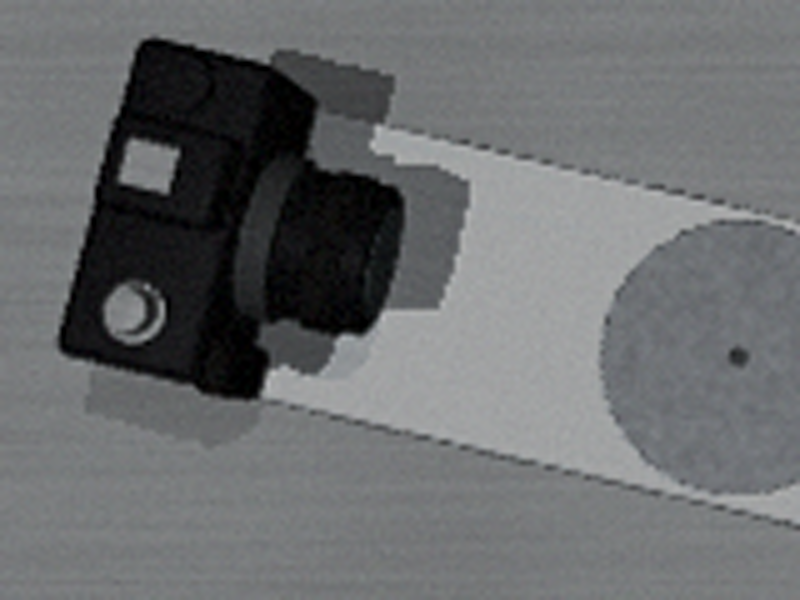

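View pics/t_b.png

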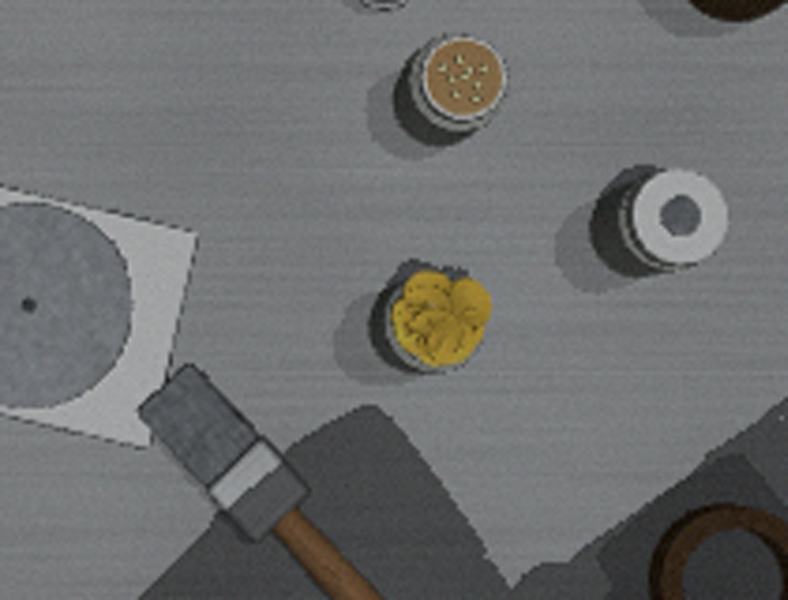

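```bash
python3 - <<'E'
from h import *
from scipy.optimize import least_squares
np.set_printoptions(precision=4,suppress=True)
c=load("pics/top0.npz"); s=load("pics/scene0.npz")
dot=atz(c,297.4,271.2,.024); print("dot",dot)
# plate edges (z=.012): long edges & end edge corners, read from crops
A=[(150+380/5,200+127/5),(150+700/5,200+198/5),(290+197/3.75,190+233/3.75)]
B=[(150+270/5,200+402/5),(150+790/5,200+523/5),(290+150/3.75,190+447/3.75)]
a=np.array([atz(c,*p,.012) for p in A]); b=np.array([atz(c,*p,.012) for p in B]); print(a,b)
def ang(p): d=p[0]-p[-1]; return np.degrees(np.arctan2(d[1],d[0]))
print("edge angs",ang(a),ang(b))
# button
for z in (.17,.175,.18): print("btn",z,atz(c,150+126/5,200+308/5,z))
# camera top height
P=cloud(c); 
for u,v in [(172,238+18),(176,250),(168,268),(182,212),(185,218),(172,235),(177,261),(176,262),(175,262),(176,263)]: print(u,v,P[v,u])
for nm,cc in(("top",c),("scene",s)):
    Q=cloud(cc).reshape(-1,3); m=(np.hypot(Q[:,0]-.463,Q[:,1]+.191)<.045)&(Q[:,2]>.008)&(Q[:,2]<.058)&(cc["depth"].ravel()>0)
    q=Q[m]; r=least_squares(lambda x:np.hypot(q[:,0]-x[0],q[:,1]-x[1])-.026,[.463,-.191],loss="soft_l1",f_scale=.001)
    print(nm,len(q),r.x,np.std(r.fun))
E
```

```text
dot [0.4724 0.0138 0.024 ]
[[ 0.5668  0.161   0.012 ]
 [ 0.5374  0.0298  0.012 ]
 [ 0.5116 -0.0771  0.012 ]] [[ 0.4546  0.203   0.012 ]
 [ 0.4059 -0.0072  0.012 ]
 [ 0.3967 -0.0513  0.012 ]]
edge angs 76.95597012313551 77.1744658123942
btn 0.17 [0.4816 0.2146 0.17  ]
btn 0.175 [0.4812 0.2131 0.175 ]
btn 0.18 [0.4808 0.2116 0.18  ]
172 256 [0.4926 0.2261 0.1516]
176 250 [0.5034 0.2202 0.1493]
168 268 [0.4718 0.2327 0.1507]
182 212 [0.5706 0.2116 0.15  ]
185 218 [0.559  0.2043 0.1557]
172 235 [0.5277 0.2228 0.1662]
177 261 [0.4828 0.2126 0.1666]
176 262 [0.4812 0.2145 0.1658]
175 262 [0.4813 0.2167 0.1644]
176 263 [0.4795 0.2147 0.1651]
top 88 [ 0.4622 -0.196 ] 0.00024238811846653697
scene 472 [ 0.4614 -0.1953] 0.0009419439449232544
```

```bash
cat >> h.py <<'E'
YAW=np.radians(-12.93)
DOT=np.array([.4724,.0138]); BTN=DOT+np.array([np.cos(YAW)*-.038-np.sin(YAW)*.2,np.sin(YAW)*-.038+np.cos(YAW)*.2])
GR=np.array([.4616,-.1957])
def down(a):
    y=np.array([np.cos(a),np.sin(a),0]); x=np.array([0,0,-1.]); z=np.cross(x,y)
    return R.from_matrix(np.stack([x,y,z],1)).as_rotvec()
E
python3 - <<'E'
from h import *
from workcell import solve_ik,manip
np.set_printoptions(precision=3,suppress=True)
print(BTN, R.from_rotvec(manip.sense()["tool_rot"]).as_matrix())
Q=[]
for n in("top","scene"):
    c=load(f"pics/{n}0.npz"); P=cloud(c); q=P[(np.hypot(P[...,0]-GR[0],P[...,1]-GR[1])<.04)&(P[...,2]>.07)]
    q=q-[*GR,0]; print(n,len(q),np.percentile(q,[1,99],axis=0)); Q.append(q[q[:,2]>.078])
q=np.vstack(Q)
for d in range(0,180,15):
    e=q[:,:2]@[np.cos(np.radians(d)),np.sin(np.radians(d))]; print(d,np.percentile(e,[1,99]))
for nm,p,z in(("grown",GR,.037),("stage",DOT,.061),("btn",BTN,.16)):
    for k in range(8):
        r=solve_ik([*p,z],down(YAW+k*np.pi/4)); print(nm,k*45,r)
E
```

```text
[0.48  0.217] [[-0.001 -0.337  0.941]
 [ 0.001  0.941  0.337]
 [-1.     0.001 -0.   ]]
top 504 [[-0.02  -0.023  0.08 ]
 [ 0.023  0.023  0.098]]
scene 479 [[-0.02  -0.023  0.071]
 [ 0.024  0.022  0.098]]
0 [-0.02   0.024]
15 [-0.02   0.025]
30 [-0.02   0.024]
45 [-0.02   0.024]
60 [-0.019  0.023]
75 [-0.021  0.023]
90 [-0.023  0.023]
105 [-0.025  0.023]
120 [-0.026  0.022]
135 [-0.025  0.021]
150 [-0.025  0.021]
165 [-0.023  0.02 ]
grown 0 [-0.008  0.249 -0.575 -0.    -0.747  2.924]
grown 45 [-0.008  0.249 -0.575 -0.    -0.747 -2.573]
grown 90 [-0.008  0.249 -0.575  0.    -0.747 -1.788]
grown 135 [-0.008  0.249 -0.575  0.    -0.747 -1.003]
grown 180 [-0.008  0.249 -0.575  0.    -0.747 -0.217]
grown 225 [-0.008  0.249 -0.575  0.    -0.747  0.568]
grown 270 [-0.008  0.249 -0.575  0.    -0.747  1.354]
grown 315 [-0.008  0.249 -0.575  0.    -0.747  2.139]
stage 0 [ 0.447  0.171 -0.609 -0.    -0.791  2.469]
stage 45 [ 0.447  0.171 -0.609  0.    -0.791 -3.029]
stage 90 [ 0.447  0.171 -0.609 -0.    -0.791 -2.244]
stage 135 [ 0.447  0.171 -0.609 -0.    -0.791 -1.458]
stage 180 [ 0.447  0.171 -0.609  0.    -0.791 -0.673]
stage 225 [ 0.447  0.171 -0.609  0.    -0.791  0.113]
stage 270 [ 0.447  0.171 -0.609  0.    -0.791  0.898]
stage 315 [ 0.447  0.171 -0.609  0.    -0.791  1.683]
btn 0 [ 0.797  0.147 -0.371  0.    -1.053  2.119]
btn 45 [ 0.797  0.147 -0.371  0.    -1.053  2.904]
btn 90 [ 0.797  0.147 -0.371 -0.    -1.053 -2.594]
btn 135 [ 0.797  0.147 -0.371 -0.    -1.053 -1.808]
btn 180 [ 0.797  0.147 -0.371  0.    -1.053 -1.023]
btn 225 [ 0.797  0.147 -0.371  0.    -1.053 -0.238]
btn 270 [ 0.797  0.147 -0.371  0.    -1.053  0.548]
btn 315 [ 0.797  0.147 -0.371  0.    -1.053  1.333]
```

```bash
python3 - <<'E'
from h import *
from workcell import manip,effector,imaging
np.set_printoptions(precision=4,suppress=True)
o=down(YAW+np.pi)
manip.goto([*GR,.2],o)
manip.movel([*GR,.12],feed=.15)
print(manip.movel([*GR,.038],feed=.08,max_force=6))
s=manip.sense();print(s["time_s"],s["position"],s["contact_force"])
c=imaging.camera("scene");cv2.imwrite("pics/s1.png",cv2.resize(c["frame"][180:360,130:370,::-1],None,fx=3,fy=3,interpolation=cv2.INTER_CUBIC))
c=imaging.camera("wrist");cv2.imwrite("pics/w1.png",c["frame"][:,:,::-1])
E
```

```text
False
3.8167 [ 0.462  -0.1958  0.0385] [-0.9164 -0.7097  0.6636]
```

View pics/s1.png

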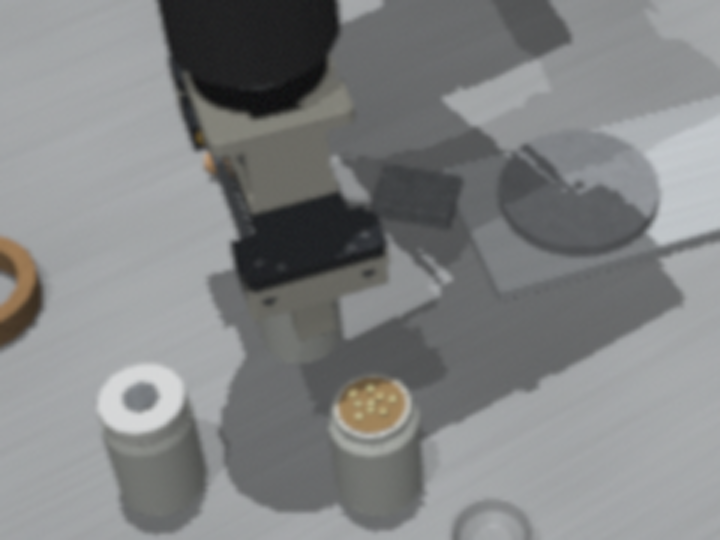

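View pics/w1.png

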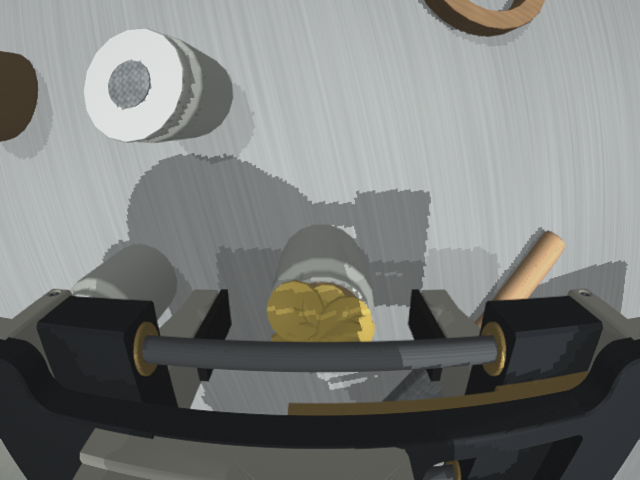

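The wrist view shows the bottle centred between the fingers: bottle at columns 268–375, fingers at 230 and 411. There's no contact force, so I'll grip and lift.

```bash
python3 - <<'E'
from h import *
from workcell import manip,effector,imaging
np.set_printoptions(precision=4,suppress=True)
o=down(YAW+np.pi)
effector.command_gripper(.058,12)
effector.command_gripper(.048,12)
s=manip.sense();print(s["time_s"],s["opening"],s["contact_force"])
p=s["position"]
manip.movel([p[0],p[1],.14],feed=.1)
manip.goto([*DOT,.14],o)
s=manip.sense();print(s["time_s"],s["opening"],s["position"],s["contact_force"])
c=imaging.camera("scene");cv2.imwrite("pics/s2.png",cv2.resize(c["frame"][100:340,180:500,::-1],None,fx=2.5,fy=2.5))
c=imaging.camera("wrist");cv2.imwrite("pics/w2.png",c["frame"][:,:,::-1])
E
```

```text
5.1083 0.04835577793811796 [-1.2886  0.2927 -0.742 ]
7.125 0.0481340683081425 [0.4722 0.0138 0.1397] [-0.2232 -0.242   0.6746]
```

View pics/s2.png

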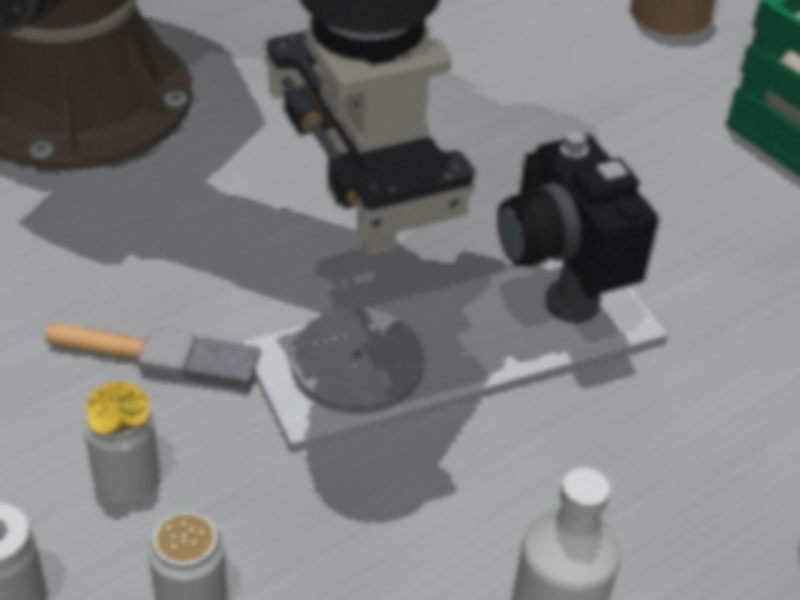

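View pics/w2.png

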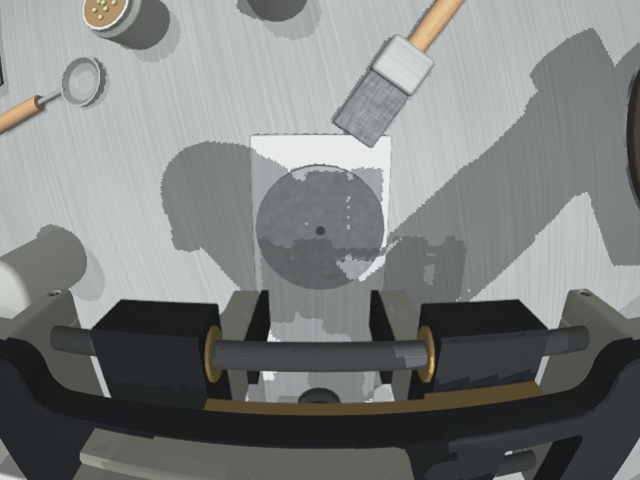

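The grasp failed. The bottle still stands near its old place, and the fingers had closed only to the commanded 48 mm. I'll measure where the bottle is now.

```bash
python3 - <<'E'
from h import *
from workcell import manip,effector,imaging
from scipy.optimize import least_squares
np.set_printoptions(precision=4,suppress=True)
effector.command_gripper(.088,12)
manip.goto([.40,.2,.25],down(YAW+np.pi))
for n in("top","scene"):
    c=imaging.camera(n); np.savez(f"pics/{n}3.npz",**c)
    cv2.imwrite(f"pics/{n}3.png",cv2.resize(c["frame"][190:350,290:500,::-1] if n=="top" else c["frame"][200:360,150:360,::-1],None,fx=3.75,fy=3.75,interpolation=cv2.INTER_CUBIC))
    Q=cloud(c).reshape(-1,3); 
    for lo,hi,rr in((.008,.03,.026),(.03,.058,.026)):
        m=(np.hypot(Q[:,0]-GR[0],Q[:,1]-GR[1])<.045)&(Q[:,2]>lo)&(Q[:,2]<hi)
        q=Q[m]; r=least_squares(lambda x:np.hypot(q[:,0]-x[0],q[:,1]-x[1])-rr,GR,loss="soft_l1",f_scale=.001)
        r2=least_squares(lambda x:np.hypot(q[:,0]-x[0],q[:,1]-x[1])-x[2],[*GR,.026],loss="soft_l1",f_scale=.001)
        print(n,len(q),r.x,r2.x)
    m=(np.hypot(Q[:,0]-GR[0],Q[:,1]-GR[1])<.045)&(Q[:,2]>.078); print(Q[m].mean(0),Q[m].max(0))
print(manip.sense()["time_s"])
E
```

```text
top 36 [ 0.462 -0.196] [ 0.4619 -0.1957  0.0258]
top 58 [ 0.4622 -0.196 ] [ 0.4621 -0.1957  0.0258]
[ 0.463  -0.1945  0.0881] [ 0.4866 -0.172   0.0994]
scene 198 [ 0.4615 -0.1952] [ 0.4618 -0.1954  0.0257]
scene 269 [ 0.4615 -0.1953] [ 0.4621 -0.1955  0.0255]
[ 0.4673 -0.1973  0.088 ] [ 0.4869 -0.1715  0.0997]
9.0833
```

View pics/top3.png

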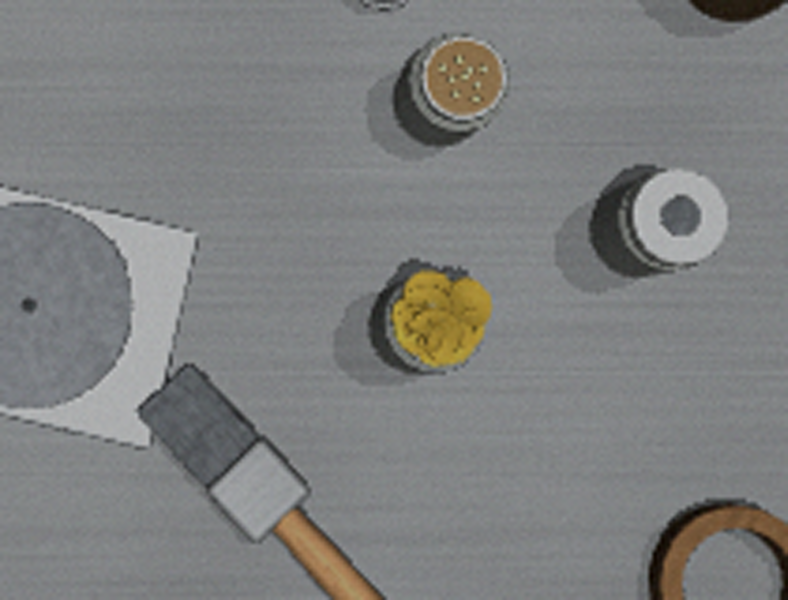

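View pics/scene3.png

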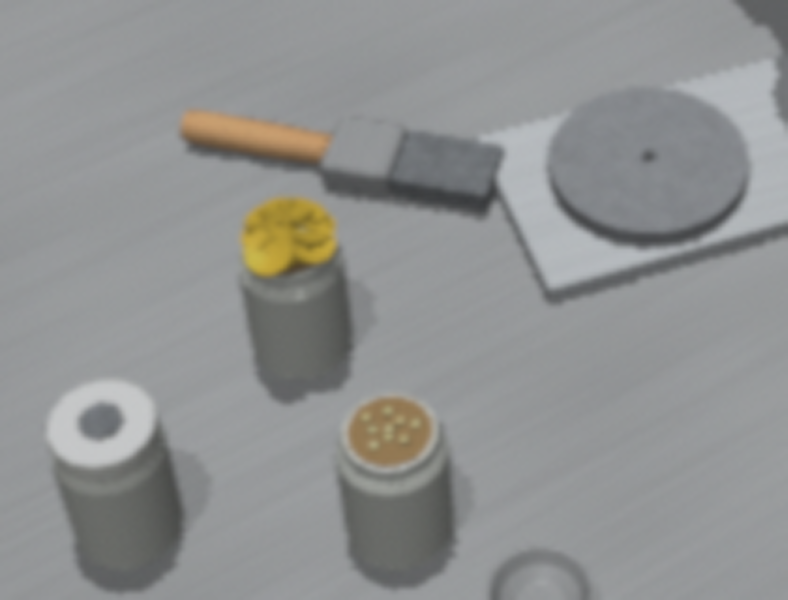

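The bottle is upright and unmoved. The 48 mm command left almost no squeeze, so it slipped out. I'll regrip with a much smaller target opening, limited by force, and check the load after a small lift.

```bash
python3 - <<'E'
from h import *
from workcell import manip,effector,imaging
np.set_printoptions(precision=4,suppress=True)
o=down(YAW+np.pi); G=np.array([.4618,-.1955])
manip.goto([*G,.17],o)
manip.movel([*G,.037],feed=.13,max_force=6)
effector.command_gripper(.058,15)
s0=manip.sense()
effector.command_gripper(.03,15)
s=manip.sense();print(s["time_s"],s0["opening"],s["opening"],s0["contact_force"],s["contact_force"])
c=imaging.camera("wrist");cv2.imwrite("pics/w4.png",c["frame"][:,:,::-1])
manip.movel([*G,.057],feed=.05); manip.hold(.2)
s=manip.sense();print(s["time_s"],s["opening"],s["contact_force"])
c=imaging.camera("scene");cv2.imwrite("pics/s4.png",cv2.resize(c["frame"][180:360,130:370,::-1],None,fx=3,fy=3))
E
```

```text
12.8583 0.05803807676232411 0.04674414353608687 [-0.1779  0.2444  0.343 ] [ 0.504  -0.709  -2.3432]
13.6583 0.04697960174470553 [ 0.2548  0.0604 -2.9395]
```

View pics/w4.png

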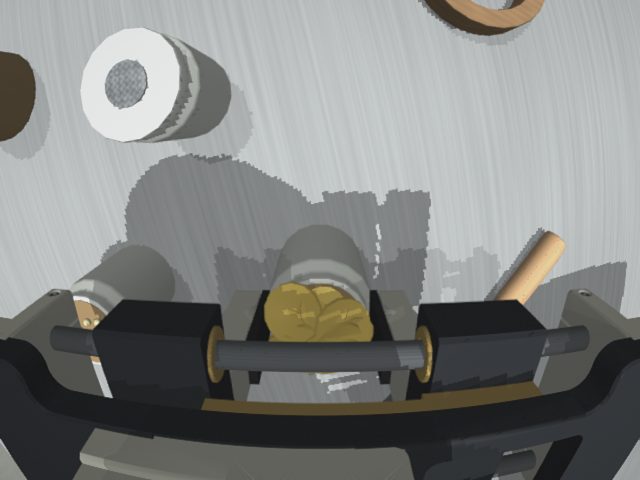

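View pics/s4.png

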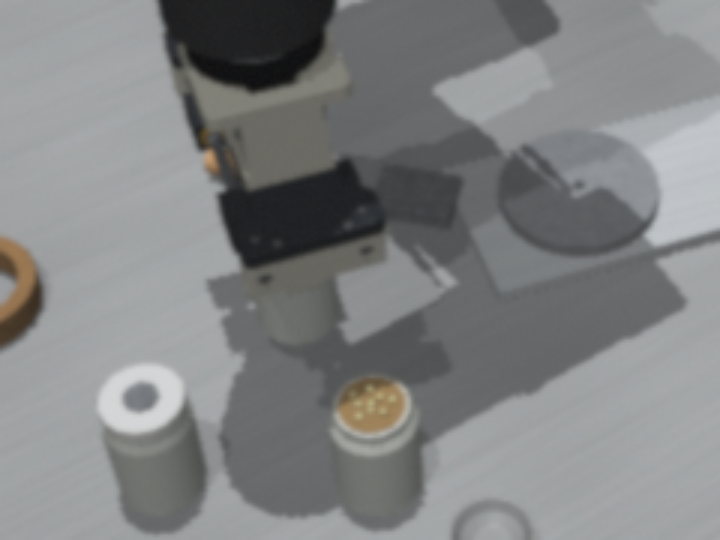

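The load reads −2.9 N and the bottle is off the bench, so it's held. I'll firm the grip slightly and carry it to the stage.

```bash
python3 - <<'E'
from h import *
from workcell import manip,effector,imaging
np.set_printoptions(precision=4,suppress=True)
o=down(YAW+np.pi)
effector.command_gripper(.03,22)
p=manip.sense()["position"]
manip.movel([p[0],p[1],.105],feed=.1)
manip.movel([*DOT,.105],o,feed=.12); manip.hold(.2)
s=manip.sense();print(s["time_s"],s["opening"],s["position"],s["contact_force"],s["wrist_torque"])
c=imaging.camera("scene");cv2.imwrite("pics/s5.png",cv2.resize(c["frame"][100:340,180:500,::-1],None,fx=2.5,fy=2.5)); np.savez("pics/scene5.npz",**c)
c=imaging.camera("wrist");cv2.imwrite("pics/w5.png",c["frame"][:,:,::-1])
E
```

```text
16.6583 0.046296410320050996 [0.4724 0.0135 0.105 ] [-0.2804  0.0881 -1.5661] [0.0244 0.0424 0.0559]
```

View pics/s5.png

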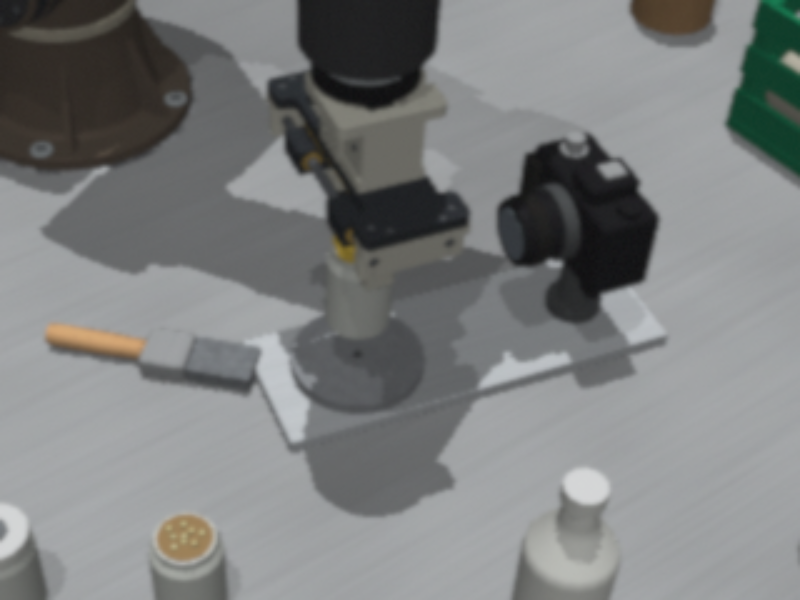

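View pics/w5.png

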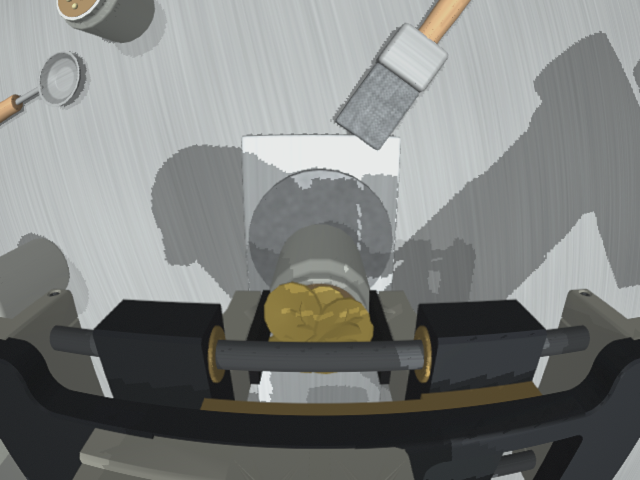

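```bash
python3 - <<'E'
from h import *
from workcell import manip,effector,imaging
from scipy.optimize import least_squares
np.set_printoptions(precision=4,suppress=True)
def fit(c,lo,hi):
    Q=cloud(c).reshape(-1,3); m=(np.hypot(Q[:,0]-DOT[0],Q[:,1]-DOT[1])<.04)&(Q[:,2]>lo)&(Q[:,2]<hi); q=Q[m]
    r=least_squares(lambda x:np.hypot(q[:,0]-x[0],q[:,1]-x[1])-.026,DOT,loss="soft_l1",f_scale=.001); return len(q),r.x
c=load("pics/scene5.npz")
for a in((.07,.085),(.085,.1),(.07,.1)): print(fit(c,*a))
r=manip.movel([*DOT,.067],feed=.08,max_force=4)
if not r: r=manip.movel([*DOT,.057],feed=.01,max_force=2.5)
s=manip.sense();print(r,s["time_s"],s["position"],s["contact_force"],s["wrist_torque"])
c=imaging.camera("scene");cv2.imwrite("pics/s6.png",cv2.resize(c["frame"][100:340,180:500,::-1],None,fx=2.5,fy=2.5));print(fit(c,.03,.06))
E
```

```text
(135, array([0.4726, 0.0134]))
(142, array([0.4725, 0.0134]))
(277, array([0.4726, 0.0134]))
True 18.0583 [0.4723 0.0135 0.0606] [-0.4702 -0.8662  4.0423] [-0.3562  0.2053  0.0139]
(261, array([0.4727, 0.0138]))
```

View pics/s6.png

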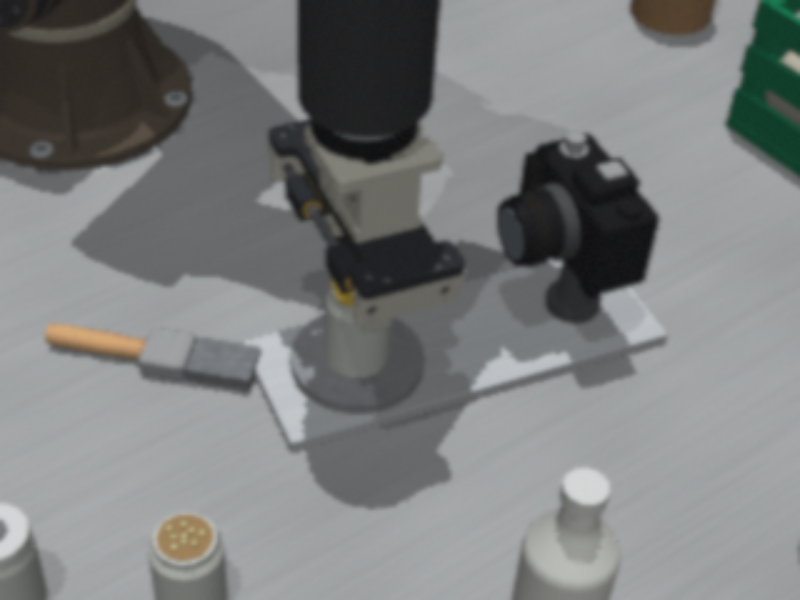

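The bottle is seated at the expected height (TCP at 0.061) and centred within about 1 mm. I'll release it, back straight up, check it and get ready over the button.

```bash
python3 - <<'E'
from h import *
from workcell import manip,effector,imaging
from scipy.optimize import least_squares
np.set_printoptions(precision=4,suppress=True)
effector.command_gripper(.06,15); effector.command_gripper(.088,15)
p=manip.sense()["position"]
manip.movel([p[0],p[1],.17],feed=.1)
manip.movel([p[0],p[1],.25],feed=.2)
manip.goto([*BTN,.23],down(YAW+1.5*np.pi))
effector.command_gripper(0.0,10)
s=manip.sense();print(s["time_s"],s["position"],s["opening"],s["contact_force"])
for n in("scene","wrist","top"):
    c=imaging.camera(n); np.savez(f"pics/{n}7.npz",**c)
    fr=c["frame"][:,:,::-1]; cv2.imwrite(f"pics/{n}7.png",cv2.resize(fr[100:340,180:500],None,fx=2.5,fy=2.5) if n=="scene" else fr)
    if n!="wrist":
        Q=cloud(c).reshape(-1,3); 
        for lo,hi in((.03,.055),(.055,.082)):
            m=(np.hypot(Q[:,0]-DOT[0],Q[:,1]-DOT[1])<.035)&(Q[:,2]>lo)&(Q[:,2]<hi); q=Q[m]
            if len(q)>10: print(n,len(q),least_squares(lambda x:np.hypot(q[:,0]-x[0],q[:,1]-x[1])-.026,DOT,loss="soft_l1",f_scale=.001).x)
E
```

```text
23.675 [0.4801 0.2172 0.23  ] 0.00028388928312322794 [0.0043 0.117  0.0496]
scene 209 [0.4726 0.0136]
scene 249 [0.4726 0.0138]
top 11 [0.4733 0.0133]
top 19 [0.4734 0.0133]
```

View pics/scene7.png

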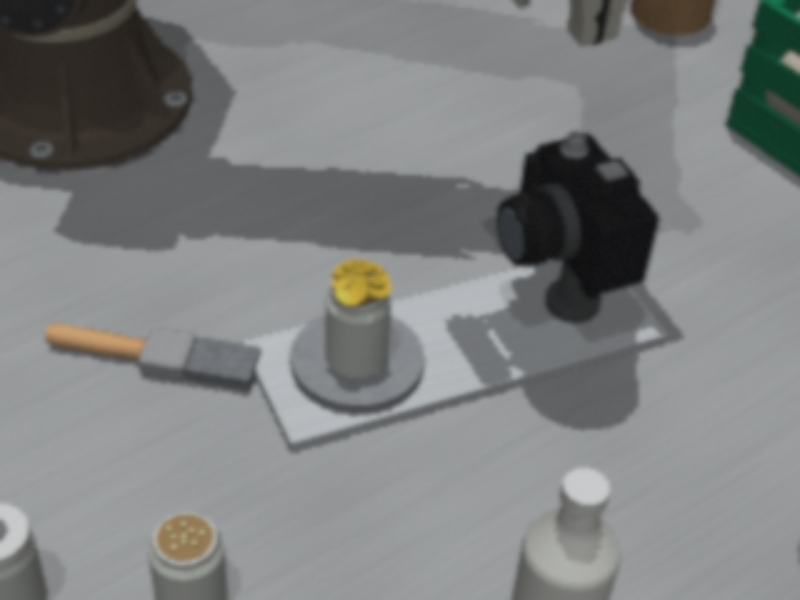

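View pics/wrist7.png

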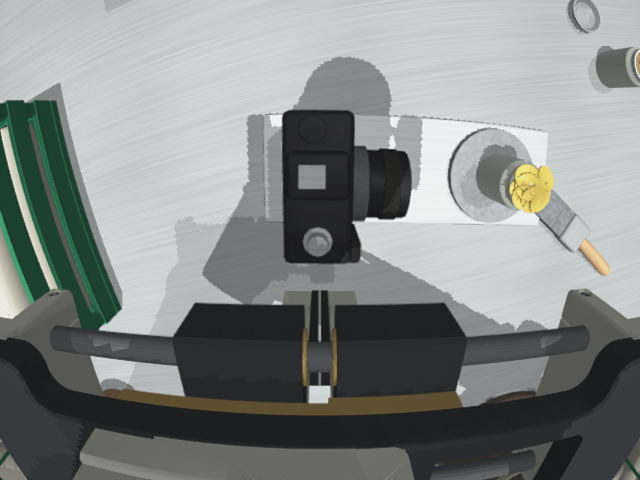

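The bottle stands upright and alone on the stage, with fits at (0.4726, 0.0137). In the wrist view the button is at (318,241), lined up with the fingers at 319. I'll cross-check the button position from the wrist and top depth.

```bash
python3 - <<'E'
from h import *
from workcell import manip
np.set_printoptions(precision=4,suppress=True)
c=load("pics/wrist7.npz"); s=manip.sense(); T=R.from_rotvec(s["tool_rot"]).as_matrix(); H=c["hand_eye"]
cv2.imwrite("pics/wc.png",cv2.resize(c["frame"][210:275,275:365,::-1],None,fx=8,fy=8,interpolation=cv2.INTER_CUBIC))
def w(u,v):
    d=np.array([u-c["cx"],v-c["cy"]]); r=np.hypot(*d); th=r/f(c); x=np.array([*(d/r*np.tan(th)),1])*c["depth"][int(v),int(u)]
    return T@(H[:3,:3]@x+H[:3,3])+s["position"]
for p in [(318,241),(316,239),(320,239),(317,236),(300,250),(300,225),(312,176),(313,130)]: print(p,w(*p))
print(BTN)
E
```

```text
(318, 241) [0.4836 0.2184 0.1642]
(316, 239) [0.4854 0.2194 0.1643]
(320, 239) [0.4848 0.2167 0.1644]
(317, 236) [0.4872 0.2183 0.1635]
(300, 250) [0.4758 0.2341 0.1512]
(300, 225) [0.4943 0.2296 0.1503]
(312, 176) [0.5298 0.2118 0.1676]
(313, 130) [0.5595 0.2044 0.1567]
[0.4801 0.2172]
```

View pics/wc.png

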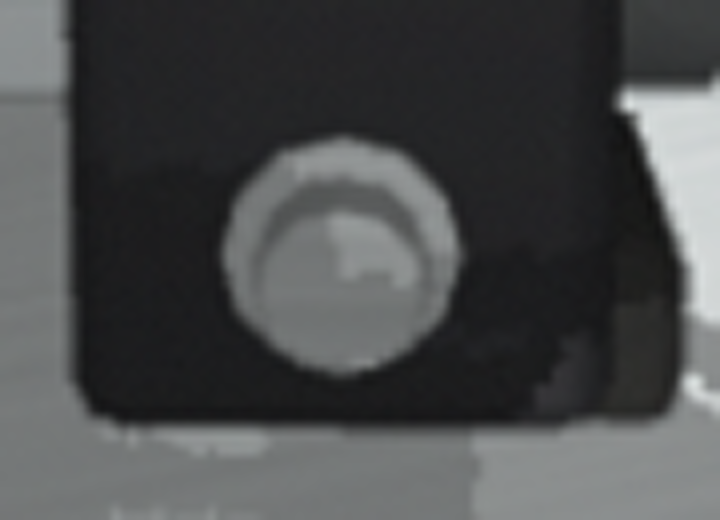

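The wrist estimate is about (0.480, 0.218), top 0.164, which agrees with the rig geometry. Now I'll press to the halfway stop slowly, with a force limit.

```bash
python3 - <<'E'
from h import *
from workcell import manip
np.set_printoptions(precision=4,suppress=True)
manip.movel([*BTN,.170],feed=.06); manip.hold(.2)
s=manip.sense();b=s["contact_force"][2];print(s["time_s"],s["position"],s["contact_force"])
for z in np.arange(.167,.1505,-.0005):
    r=manip.movel([*BTN,z],feed=.01,max_force=4.5)
    s=manip.sense(); F=s["contact_force"][2]-b
    print(round(s["time_s"],2),round(z,4),round(s["position"][2],4),round(F,2),r)
    if F>4.3 or r: break
for i in range(7):
    manip.hold(.2); s=manip.sense(); print(round(s["time_s"],2),round(s["position"][2],5),round(s["contact_force"][2]-b,2))
E
```

```text
25.175 [0.4802 0.2173 0.1703] [-0.055  -0.2457  0.3165]
25.62 0.167 0.1669 -0.0 False
25.88 0.1665 0.1665 -0.05 False
26.12 0.166 0.166 -0.73 False
26.38 0.1655 0.1655 -0.58 False
26.62 0.165 0.1649 -0.52 False
26.88 0.1645 0.1645 -0.57 False
27.12 0.164 0.164 -1.62 False
27.38 0.1635 0.1635 -0.49 False
27.62 0.163 0.163 0.33 False
27.88 0.1625 0.1625 -0.56 False
28.12 0.162 0.162 -0.86 False
28.38 0.1615 0.1615 -0.91 False
28.62 0.161 0.161 -0.7 False
28.88 0.1605 0.1604 -0.03 False
29.12 0.16 0.16 -0.34 False
29.38 0.1595 0.1595 0.2 False
29.62 0.159 0.1589 -0.49 False
29.88 0.1585 0.1584 0.38 False
30.12 0.158 0.158 -0.08 False
30.38 0.1575 0.1575 0.08 False
30.62 0.157 0.157 -1.18 False
30.88 0.1565 0.1565 -1.32 False
31.12 0.156 0.156 0.12 False
31.38 0.1555 0.1554 -0.01 False
31.62 0.155 0.155 0.75 False
31.88 0.1545 0.1545 -0.25 False
32.12 0.154 0.154 -0.56 False
32.38 0.1535 0.1534 -0.87 False
32.62 0.153 0.153 -1.0 False
32.88 0.1525 0.1525 -0.42 False
33.12 0.152 0.152 -0.34 False
33.38 0.1515 0.1515 0.81 False
33.62 0.151 0.151 -0.48 False
33.88 0.1505 0.1504 -0.22 False
34.08 0.15051 -0.09
34.27 0.15052 -0.22
34.48 0.15052 -0.76
34.67 0.15051 -0.54
34.88 0.1505 -0.42
35.08 0.15051 -0.46
35.27 0.15048 -0.47
```

There's no contact even at 0.1505, so I'll take a picture before going on.

```bash
python3 - <<'E'
from h import *
from workcell import manip,imaging
np.set_printoptions(precision=4,suppress=True)
s=manip.sense(); print(s["position"],s["opening"],R.from_rotvec(s["tool_rot"]).as_matrix())
c=imaging.camera("scene"); np.savez("pics/scene8.npz",**c);cv2.imwrite("pics/s8.png",cv2.resize(c["frame"][110:250,340:480,::-1],None,fx=4.2,fy=4.2,interpolation=cv2.INTER_CUBIC))
c=imaging.camera("wrist"); np.savez("pics/wrist8.npz",**c);cv2.imwrite("pics/w8.png",c["frame"][:,:,::-1])
E
```

```text
[0.4801 0.2172 0.1505] 0.00033176610735125196 [[-0.     -0.2237 -0.9747]
 [-0.     -0.9747  0.2237]
 [-1.      0.      0.    ]]
```

View pics/s8.png

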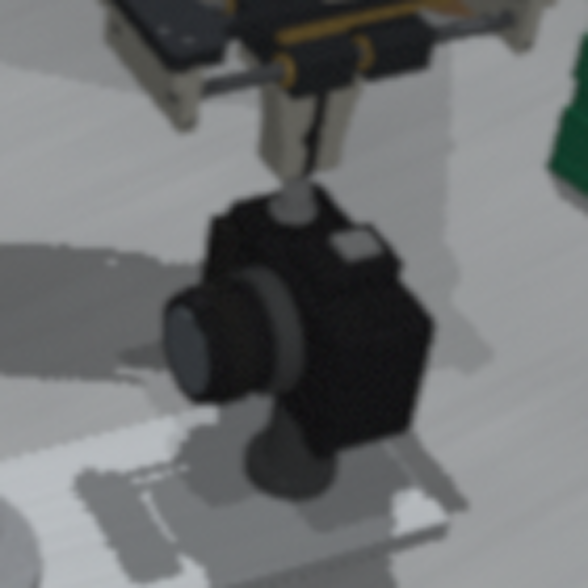

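View pics/w8.png

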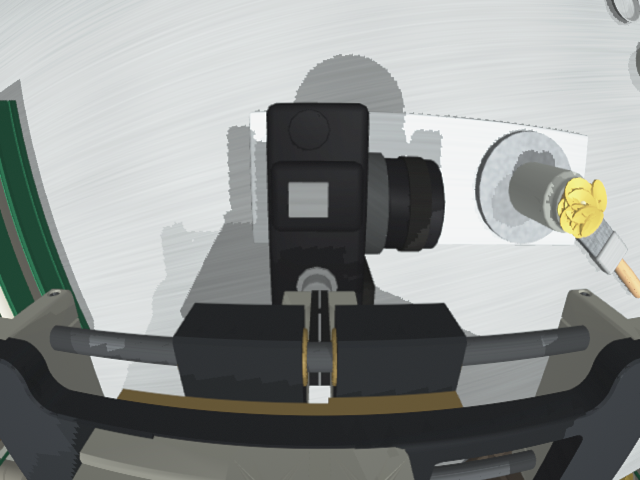

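```bash
python3 - <<'E'
from h import *
np.set_printoptions(precision=4,suppress=True)
c=load("pics/scene8.npz"); P=cloud(c)
for v in range(144,166,1):
    print(v,[tuple(np.round(P[v,u],3)) for u in (406,409,411,416)])
E
```

```text
144 [(np.float64(0.482), np.float64(0.199), np.float64(0.198)), (np.float64(0.489), np.float64(0.2), np.float64(0.202)), (np.float64(0.489), np.float64(0.205), np.float64(0.199)), (np.float64(0.491), np.float64(0.217), np.float64(0.196))]
145 [(np.float64(0.483), np.float64(0.199), np.float64(0.195)), (np.float64(0.488), np.float64(0.202), np.float64(0.197)), (np.float64(0.49), np.float64(0.206), np.float64(0.197)), (np.float64(0.492), np.float64(0.217), np.float64(0.194))]
146 [(np.float64(0.483), np.float64(0.2), np.float64(0.193)), (np.float64(0.487), np.float64(0.203), np.float64(0.195)), (np.float64(0.49), np.float64(0.206), np.float64(0.195)), (np.float64(0.492), np.float64(0.217), np.float64(0.192))]
147 [(np.float64(0.482), np.float64(0.201), np.float64(0.19)), (np.float64(0.49), np.float64(0.2), np.float64(0.195)), (np.float64(0.489), np.float64(0.207), np.float64(0.191)), (np.float64(0.493), np.float64(0.218), np.float64(0.189))]
148 [(np.float64(0.485), np.float64(0.198), np.float64(0.19)), (np.float64(0.487), np.float64(0.204), np.float64(0.189)), (np.float64(0.489), np.f
[... 3466 characters left out ...]
(0.486), np.float64(0.204), np.float64(0.151)), (np.float64(0.49), np.float64(0.209), np.float64(0.152)), (np.float64(0.491), np.float64(0.213), np.float64(0.151)), (np.float64(0.495), np.float64(0.224), np.float64(0.149))]
164 [(np.float64(0.488), np.float64(0.203), np.float64(0.151)), (np.float64(0.49), np.float64(0.209), np.float64(0.149)), (np.float64(0.493), np.float64(0.212), np.float64(0.151)), (np.float64(0.5), np.float64(0.218), np.float64(0.152))]
165 [(np.float64(0.491), np.float64(0.2), np.float64(0.152)), (np.float64(0.496), np.float64(0.203), np.float64(0.153)), (np.float64(0.498), np.float64(0.207), np.float64(0.153)), (np.float64(0.501), np.float64(0.218), np.float64(0.151))]
```

The scene depth shows the real fingertips at about z 0.177 with the TCP reporting 0.1505, so they end about 27 mm short of the reported TCP. That also explains the high first grip. Contact with the button should come at a TCP of about 0.138, so I'll press there.

```bash
python3 - <<'E'
from h import *
from workcell import manip
np.set_printoptions(precision=4,suppress=True)
manip.movel([*BTN,.144],feed=.03)
B=[]
for i in range(4): manip.hold(.05); B.append(manip.sense()["contact_force"][2])
b=np.mean(B); print(round(b,2),np.round(B,2))
r=manip.movel([*BTN,.127],feed=.007,max_force=4.9)
s=manip.sense();print(r,round(s["time_s"],2),s["position"],round(s["contact_force"][2]-b,2))
F=[];Z=[]
for i in range(4): manip.hold(.05); s=manip.sense();F.append(s["contact_force"][2]-b);Z.append(s["position"][2])
print(s["time_s"],np.round(F,2),np.round(Z,4))
E
```

```text
-0.4 [-1.35 -0.11 -0.54  0.41]
True 37.35 [0.4802 0.2172 0.1346] 6.06
37.55 [5.73 5.12 5.37 5.72] [0.1346 0.1346 0.1346 0.1346]
```

The button is at the halfway stop, steady at about 5.5 N at z 0.1346. I'll hold for a good second, press fully with a force cap, then release.

```bash
python3 - <<'E'
from h import *
from workcell import manip,imaging
from scipy.optimize import least_squares
np.set_printoptions(precision=4,suppress=True)
b=-.4
for i in range(7):
    manip.hold(.2); s=manip.sense(); print(round(s["time_s"],2),round(s["position"][2],4),round(s["contact_force"][2]-b,2))
r=manip.movel([*BTN,.1285],feed=.008,max_force=8.2)
for i in range(4):
    s=manip.sense(); print(r,round(s["time_s"],2),round(s["position"][2],4),round(s["contact_force"][2]-b,2)); manip.hold(.07)
manip.movel([*BTN,.143],feed=.03)
s=manip.sense(); print(round(s["time_s"],2),s["position"],s["contact_force"])
c=imaging.camera("scene"); np.savez("pics/scene9.npz",**c);cv2.imwrite("pics/s9.png",cv2.resize(c["frame"][100:340,180:500,::-1],None,fx=2.5,fy=2.5))
E
```

```text
37.75 0.1346 6.16
37.95 0.1346 5.8
38.15 0.1346 5.43
38.35 0.1346 5.73
38.55 0.1346 5.77
38.75 0.1346 5.6
38.95 0.1346 5.29
True 39.56 0.1308 11.21
True 39.62 0.1309 11.75
True 39.69 0.131 11.87
True 39.76 0.131 10.72
40.41 [0.48   0.2171 0.1427] [ 0.9067 -0.1389 -1.0307]
```

View pics/s9.png

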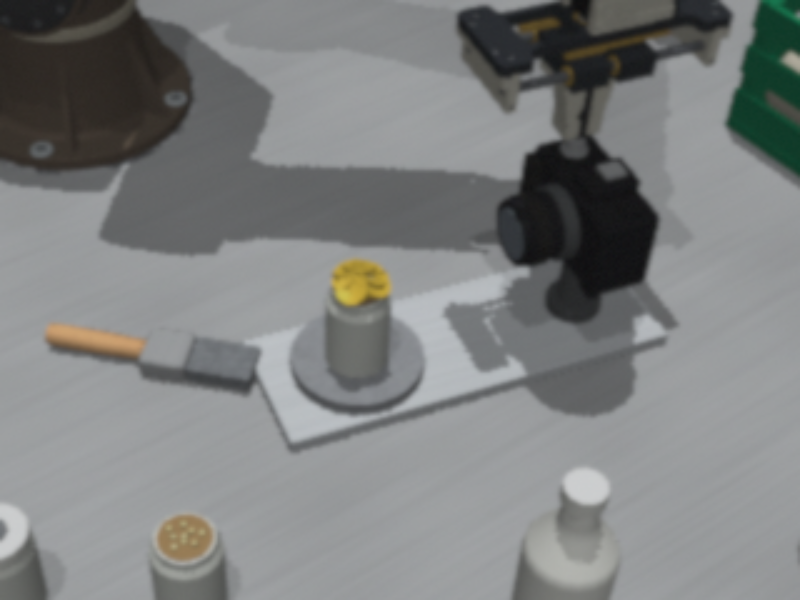

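The full press stopped on its force limit after 3.6–3.8 mm at about 11.5 N. That's right at the end of the 4 mm travel, so I can't be sure it bottomed out. There's time left, so I'll repeat the whole sequence (halfway, hold, full, release) with a little more margin. It's still gentle, capped at about 16 N.

```bash
python3 - <<'E'
from h import *
from workcell import manip,imaging
np.set_printoptions(precision=4,suppress=True)
B=[]
for i in range(4): manip.hold(.04); B.append(manip.sense()["contact_force"][2])
b=np.mean(B)
r=manip.movel([*BTN,.130],feed=.009,max_force=4.9)
t0=manip.sense()["time_s"]; F=[]
for i in range(7):
    manip.hold(.2); s=manip.sense(); F.append(s["contact_force"][2]-b)
zh=s["position"][2]; print(r,round(t0,2),round(s["time_s"],2),round(zh,4),np.round(F,2))
if 3.6<np.mean(F)<7.2 and .1335<zh<.1355:
    r=manip.movel([*BTN,zh-.0055],feed=.007,max_force=11)
    for i in range(3):
        s=manip.sense(); print(r,round(s["time_s"],2),round(s["position"][2],4),round(s["contact_force"][2]-b,2)); manip.hold(.05)
manip.movel([*BTN,.143],feed=.04)
manip.movel([*BTN,.22],feed=.12)
s=manip.sense(); print(round(s["time_s"],2),s["position"],s["contact_force"])
for n in("scene","top"):
    c=imaging.camera(n); np.savez(f"pics/{n}10.npz",**c);cv2.imwrite(f"pics/{n}10.png",c["frame"][:,:,::-1])
E
```

```text
True 41.58 42.98 0.1346 [4.75 4.9  4.88 5.59 5.01 5.54 4.8 ]
False 43.84 0.1304 12.64
False 43.89 0.1304 12.1
False 43.94 0.1304 13.09
45.28 [0.4796 0.217  0.2191] [-1.0066 -0.2032 -0.1128]
```

View pics/scene10.png

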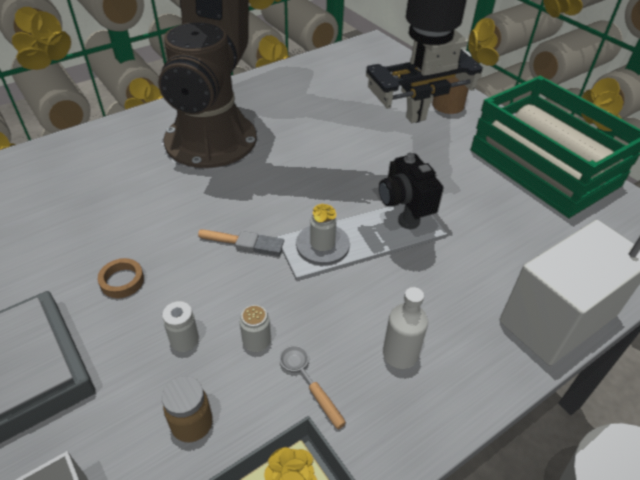

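The second press clearly bottomed out: z 0.1304, 4.2 mm below the halfway stop, at about 12.6 N. The scene shows the bottle upright on the stage at (323,228), the fingers clear of the button, and the other objects in their original places. Handing in.

```bash
python3 - <<'E'
from workcell import manip
manip.job_done(); print(manip.sense()["time_s"])
E
```

```text
the job is handed in; nothing more can be done
the job is handed in; nothing more can be done
```

I photographed the grown bottle and handed the job in at about 45 s. It stands upright and released on the stage, within about 1 mm of the centre. I ran the shutter sequence twice, so the camera may have taken two pictures.

- **First grasp:** it slipped, and the bottle stayed upright and did not move. The fingertips end about 27 mm short of the reported TCP, so both grips held the bottle higher than planned, near the shoulder and mouth. The fingers may have touched the edge of the mushroom cluster; I saw no damage in the pictures.
- **First shutter press:** I held halfway for about 1.6 s at about 5.6 N. The full press then stopped on its force limit after 3.6–3.8 mm at about 11.5 N, so I couldn't tell whether it had gone fully down.
- **Second shutter press:** I held halfway for 1.4 s at about 5 N. It then went 4.2 mm below the halfway stop at about 12.6 N, so it was fully down, and I let it come back up.
- **Last checks:** the gripper was clear of everything with no contact load. By eye, the last scene picture shows the other bottles and clutter where they started.

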